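Seat the lap on its drive pin and hold it home

TASK

The lap in the polishing machine is riding on its drive pin. Swing the clear guard right open (it has a knob on top) and leave it open, then turn the lap by its knurled collar until the hidden keyway drops over the pin, and push it down against the spring until it sits fully home on the spindle. Finish while still holding it pressed home, so that the draw bolt can be tightened from below, and leave everything else on the bench and the machine where it is.

Things in the scene. Friction and masses are not known exactly. Their poses are not given: they have to be found in the camera images.
- lap: light-alloy disc, 90 mm across, 14 mm thick, with a knurled steel collar standing on it; 44 mm tall in all, 0.36 to 0.54 kg. Origin: centre of the disc's underside; z up its axis. A keyway hidden in the underside, right across the bore, must drop over the drive pin, either way round (7 degrees of play each side). At the start the lap rides on top of the pin, its underside 11 mm above the seat.
- collar_top (a point): on the lap's axis, at the top face of the knurled collar, which is 46 mm across and reaches 30 mm down from here to the disc. Turned clockwise seen from above, the keyway comes over the pin within 120 degrees (anticlockwise within 155); the lap then falls 7 mm, by its own weight if let go. The keyway's angle is not told by any pose here: it must be felt.
- spindle_seat (a point): centre of the flat face of the spindle's flange (76 mm across): the lap's underside lies on it when home. On the spindle's axis, 142 mm above the bench, 22 mm above the machine's housing; z up, x and y as the machine's. The spindle does not turn. Round it a splash pan, 168 mm across, stands 14 mm above the housing.
- pilot_end (a point): end of the spindle's upright pilot, 18 mm thick, 46 mm above the seat, in the lap's 19 mm bore. It shows 2 mm proud of the collar when the lap is home and is 9 mm down in the bore while the lap rides. Under the lap a drive pin, 7 mm thick and 30 mm long, goes across the pilot, its top 11 mm above the seat, at an unknown angle.
- lift_ring (a joint): spring-loaded ring in the flange, under the lap. 0: it stands 4 mm proud of the seat; 0.004: pressed flush. It pushes up with 8 N at 0 and 12 N when flush, which is more than the lap weighs: after the drop the lap rests on it 4 mm above the seat, goes home only under 7 to 9 N of push besides its weight, and rises again if let go.
- guard (a joint): clear swing-away guard over the lap: a hood with a flat top, a front and one side panel, turning on an upright post. 0: closed over the lap; grows as it swings open, clockwise seen from above, to a stop at 1.8 rad (103 degrees). Stays where it is left; 1 to 2 N at the knob moves it. Starts at 0 to 0.25.
- guard_knob (a point): grip point of the guard's round upright black knob (20 mm across, 42 mm tall) on the guard's flat top: on the knob's axis, 24 mm above that top face and 18 mm below the knob's end. Moves with the guard, 204 mm from the hinge axis.
- guard_hinge (a point): on the guard's upright hinge axis, at the foot of its post on the machine's housing, 97 mm to +x and +y of the spindle in the machine's axes; does not move with the guard. The guard's flat top is 96 mm above this point, the lower edge of its panels 18 mm.
- machine: lapping machine: white housing 300 mm (x) by 270 mm (y) by 120 mm tall, fixed to the bench. Origin: centre of its underside, on the spindle's axis; its control front looks along its -x, to the robot. Open, the guard hangs out over the bench on the machine's +y side.
- spare_lap: bystander: a plain brass lap without a collar lying on the bench, 90 mm in diameter, 18 mm tall; origin at the middle of its underside
- tumbler: bystander: a white ceramic tumbler, 72 mm across, 95 mm tall; origin at the middle of its underside
- driver: bystander: a blue-handled screwdriver, 170 mm long, lying; origin at the middle of its underside
- loupe: bystander: a black eye loupe, 38 mm across, 38 mm tall; origin at the middle of its underside
- parts_tray: bystander: a grey divided parts tray, 120 by 85 by 18 mm; origin at the middle of its underside
- oil_pot: bystander: a small steel oil pot, 40 mm across, 30 mm tall; origin at the middle of its underside
- case_ring: bystander: a brass case ring, 40 mm across, 7 mm tall, lying on top of the machine's housing near its front right corner; origin at the middle of its underside

How it is judged:
On the way, in this order (a step that is already met when the one before it is completed fails the run):
1. the guard is swung open, past 1.4 rad (value of joint guard above 1.4 rad), for 0.2 s.
2. with the guard open, the lap has been turned and has dropped over the pin (underside less than 7 mm above the seat) (z of lap in the frame of spindle_seat below 0.007 m and horizontal distance between lap and spindle_seat below 0.004 m and value of joint guard above 1.3 rad), for 0.2 s.
At the end, for the whole second after the job is handed in: The lap is held home: its underside within 1.8 mm of the seat, centred within 4 mm and level within 0.05 rad on the spindle, the gripper's fingers still on it with more than 4 N, at rest, and the guard still open past 1.3 rad (z of lap in the frame of spindle_seat between -0.003 and 0.0018 m and horizontal distance between lap and spindle_seat below 0.004 m and angle between lap's own z axis and vertical below 0.05 rad and contact force between the fingers and lap above 4 N and linear speed of lap below 0.02 m/s and value of joint guard above 1.3 rad); the arm keeps its last pose, push and grip.
It fails at once if one of the other things on the bench or on the machine is moved more than 25 mm (distance of any of spare_lap, tumbler, driver, loupe, parts_tray, oil_pot, case_ring from where it was at the start of the episode above 0.025 m).
It also fails if it takes over 61 s, if anything falls off the work surface, if the arm or the gripper's body presses on something with over 40 N, if the wrist force passes 120 N, or if a joint passes its speed limit or range.

ROBOT

A 7-joint arm with a two-finger parallel gripper is mounted at the origin on the work surface. World frame = base frame: x ahead of the robot, y to its left, z up, the work surface at z = 0. Lengths are in m, angles in rad, forces in N, time in s.
With the tool pointing down it reaches from about 0.4 to 0.85 m from the base axis. Payload 10.4 kg.
Tool frame: the origin (TCP) lies between the finger pads; the fingertips stand 8 mm ahead of it and the grasp point (between the pads) lies 11 mm behind it; z points along the fingers, x is the direction in which the jaws open and shut, and the axes are right-handed (so a half turn about z gives the same grasp; the last joint's range is limited). The gripper opens to 87 mm and grips with 3 to 60 N. Pads are 19 mm wide; open, the fingers measure 117 mm over their backs; the gripper's body (75 mm by 190 mm) begins 51 mm behind the grasp point.
Start: joints at [1.265, 0.332, -0.065, 1.46, 0.022, 1.35, -0.088], TCP at [0.174, -0.6, 0.231] pointing down, gripper open.
Joint ranges: [-2.6, 2.6], [-0.5, 2.12], [-1.47, 1.34], [0.16, 2.42], [-1.27, 4.41], [0.06, 2.06], [-2.6, 2.6]. Speed limits (rad/s): [2.22, 2.22, 2.79, 2.79, 3.14, 3.14, 3.14].

INTERFACE

Orientations are given as a unit quaternion [x, y, z, w].
In Python, from bench import r, viewer gives the robot as it stands.
- The arm moves only by the tool apply_moves, never from a script. Its argument "increments" is a list of rows, each an object with "grip": the closure in counts, from 0 (fully open) to 255 (shut); "xyz": the shift along the tool's x, y, z in mm, a list of three; "rotation": the turn, a rotation vector about the tool's x, y, z in degrees, a list of three. A call has 1 to 5 rows; each row is the pose to reach, as a shift and turn from the pose measured when the call began, along the tool's axes at that moment; what a row does not reach only later rows make up. A row lasts 1/8 s, in which the tool goes at most 62.5 mm and 10.7 degrees, less where a joint would pass 70% of its speed; a pose out of reach is approached as far as the arm can. A call with a gripper value outside its range is refused whole. The fingers move at their own pace and stop on an object; "squeeze" is the grip in N (left out, the last holds). Time passes only in rows, so rows that repeat a pose let the fingers close. It gives the time, the measured TCP pose, the force and the opening at its end, in the units of the state.
- r.read_state(): the state, without advancing time (a new reading comes with each control period).
- viewer.camera(name): name is "scene" or "top" or "wrist"; returns a dict with "img" (384x512x3 uint8, blue, green, red), "range_z" (384x512 float32, m along the optical axis (not along the pixel's ray), 0 where there is no reading), "vertical_fov" (degrees; the focal length in pixels is half the picture's height over the tangent of half this angle, whatever the lens; pixels are square), "cx", "cy" (the principal point, pixels), "rvec" (rotation vector, rad) and "tvec" (3), from world to camera coordinates, as OpenCV has them. Camera axes: x right, y down, z forward; pixel columns grow to the right and rows downward; lengths in m; the calibration is good to about 2 mm. The wrist camera is an equidistant fisheye: a pixel r from the principal point sees the ray r / f radians off the axis. A picture is of the moment at which its call begins.
- r.close_job(): hands the job in, once; it reports no verdict.
The state is a dict: "time": time; "joint_positions": joint angles; "joint_vel": joint speeds; "joint_torque": joint torques, N m; "ee_pos": TCP position; "eef_rot": TCP orientation; "ft_force": force on the tool from outside, world axes, zero at the start; "torque": the same for the moment, N m; "width": finger opening in m.
Only numpy, scipy, OpenCV 4.12 (cv2) and the standard library are available. Lean on these libraries where they do the work, as an engineer would, in place of code of your own. Each camera call takes 0.05 s, during which the arm holds its last target.

## Working session

There is one attempt and no reset: what is moved stays moved. The work goes in short steps, Python scripts to look and compute and a tool call to move; the robot and the scene stay as the last step left them, time stands still between calls to the robot, and variables do not carry over. Pictures are saved under pics/ and viewed, and the job is handed in when it is done.

Besides the shell and the picture viewer there is one more tool, called as name([rows], argument=value, ...), one row to a line, values as JSON. apply_moves: Moves the arm, as the interface text tells. Its arguments: {"type":"object","properties":{"increments":{"type":"array","items":{"type":"object","properties":{"grip":{"type":"number"},"xyz":{"type":"array","items":{"type":"number"}},"rotation":{"type":"array","items":{"type":"number"}}}}},"squeeze":{"type":"number"}},"required":["increments"]}

```bash
ls; mkdir -p pics; python3 - <<'E'
from bench import r, viewer
import cv2,numpy as np
print(r.read_state())
for n in ["scene","top","wrist"]:
    c=viewer.camera(n); cv2.imwrite(f"pics/{n}0.png",c["img"]); np.savez(f"pics/{n}0.npz",**c)
    print(n,c["vertical_fov"],c["cx"],c["cy"],c["rvec"],c["tvec"])
E
```

```text
pics
{'time': 0.0, 'joint_positions': array([ 1.26542383,  0.33287531, -0.0647399 ,  1.46094385,  0.02160614,
        1.34989335, -0.08850789]), 'joint_vel': array([-0.00051226, -0.00013183, -0.00040718, -0.00063828, -0.00098668,
       -0.00091586,  0.00029714]), 'joint_torque': array([-3.06283691e-04, -6.23263335e+01,  2.40074872e-02, -3.89890337e+01,
       -6.15474768e-02,  4.01157746e-02,  1.45646072e-04]), 'ee_pos': array([ 0.17429763, -0.59981216,  0.22975068]), 'eef_rot': array([ 7.99708886e-01, -6.00387533e-01, -5.86514819e-04, -4.03488549e-04]), 'ft_force': array([-0.48126416,  0.06643935, -0.00703123]), 'torque': array([-0.00323454,  0.04119634,  0.01044754]), 'width': 0.08736919594298238}
scene 46.68779361053954 252.5826780791752 198.23031858338186 [ 0.88167792  2.35369089 -1.26126766] [ 0.38255294 -0.05313514  1.51802942]
top 51.96625497794197 258.00556380475 192.9656792803738 [ 2.17752343 -2.12935797  0.1213223 ] [0.0073839  0.51645252 1.23937569]
wrist 65.70646984690485 258.77561172063963 194.39160044793235 [-2.33864089  1.75758162  0.23070136] [-0.62433479 -0.03013039  0.39025374]
```

View pics/scene0.png

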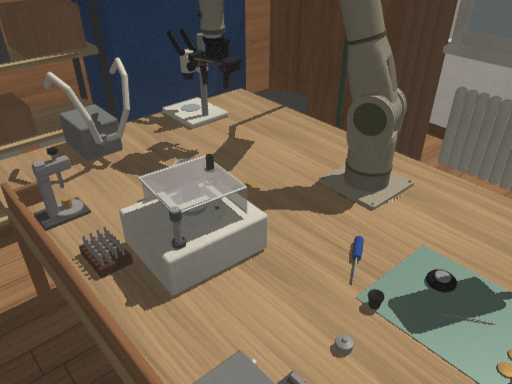

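View pics/top0.png

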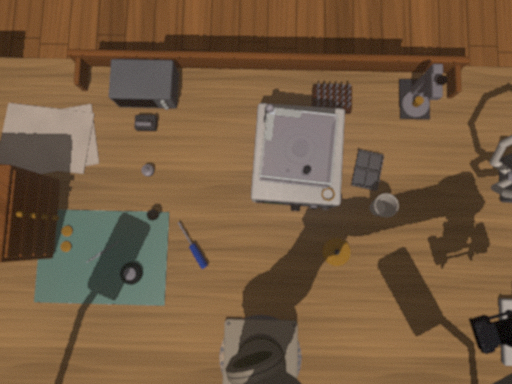

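```bash
cat > h.py <<'E'
import numpy as np,cv2
def cam(c):
    R=cv2.Rodrigues(np.array(c["rvec"],float))[0]; t=np.array(c["tvec"],float).ravel()
    H=c["img"].shape[0]; f=H/2/np.tan(np.radians(float(c["vertical_fov"]))/2)
    return R,t,f,float(c["cx"]),float(c["cy"])
def ray(c,u,v,fish=False):
    R,t,f,cx,cy=cam(c)
    if fish:
        dx,dy=u-cx,v-cy; rr=np.hypot(dx,dy)+1e-9; th=rr/f
        d=np.array([dx/rr*np.sin(th),dy/rr*np.sin(th),np.cos(th)])
    else: d=np.array([(u-cx)/f,(v-cy)/f,1.])
    return -R.T@t, R.T@d
def plane(c,u,v,z,fish=False):
    o,d=ray(c,u,v,fish); return o+d*(z-o[2])/d[2]
def proj(c,p):
    R,t,f,cx,cy=cam(c); q=R@np.array(p,float)+t; return np.array([f*q[0]/q[2]+cx,f*q[1]/q[2]+cy])
def cloud(c):
    R,t,f,cx,cy=cam(c); z=c["range_z"].astype(float)
    v,u=np.mgrid[:z.shape[0],:z.shape[1]]
    P=np.stack([(u-cx)/f*z,(v-cy)/f*z,z],-1); W=(P-t)@R
    W[z==0]=np.nan; return W
E
python3 - <<'E'
from h import *
c=dict(np.load("pics/top0.npz")); W=cloud(c)
for v in range(95,215,5):
    print(v,' '.join("%4.0f"%(1000*W[v,u,2]) for u in range(245,360,5)))
im=c["img"][90:220,235:365]; cv2.imwrite("pics/topz.png",cv2.resize(im,None,fx=4.6,fy=4.6,interpolation=cv2.INTER_CUBIC))
s=dict(np.load("pics/scene0.npz")); im=s["img"][140:290,110:280]; cv2.imwrite("pics/scz.png",cv2.resize(im,None,fx=4,fy=4,interpolation=cv2.INTER_CUBIC))
E
```

```text
95    4    1    8    5   -2    0    0   -1    4    4    0    3    4    2   32   31   63   35   33   32   32   32    3
100    3    2    3    7    3    3    5    5    0    4    3    7    4    3   33   34   34   39   37   35   32   30    2
105   -2    2   -0  123  121  226  119  125  119  122  122  117   -3   -2   32   29   29   48   41   32   32   30   -2
110    6   -4   -2  118  216  226  222  223  223  224  223  222  219  122  121  122  123  121  122  118   30   30    1
115   -0    2    3  121  135  221  217  215  220  220  221  222  218  221  221  219  216  218  219  120    3    3    7
120    2    5    1  123  135  221  218  218  221  219  215  217  220  217  219  216  221  216  217  120    1    8    0
125    3    2    4  124  217  219  220  217  217  216  220  217  219  218  219  219  217  216  215  122    8    2    5
130    1   -2    2  128  220  220  221  215  216  218  218  217  215  219  217  217  218  219  219  125    4    6    7
135   -1    5    3  125  220  223  215  223  219  215  219  219  219  218  219  219  218  221  217  123    3    3   -1
140    4    2   -2  124  219  
[... 1054 characters left out ...]
  124  122  124  121  120  119  122  125  120  120  139  145  159  169  177  193  124  123    1    7   14
190    6    4  120  123  125  126  124  118  120  120  121  122  122  118  122  124  121  121  125  121   -0    7    0
195    2   -2  120  120  118  119  121  121  121  122  123  124  122  123  123  120  120  119  122  119   -1    4    2
200    2    2   58   95  102  111  108  118  117  122  122  119  120  120  121  124  119  124  121  120   -1    0    3
205    3    7    4    4    2   -0   -1    6    4   -0   82   72   44   55   86   76   88   97   87    1  nan    0   -1
210   -2    1    1    2    4    0    0   -4    5    3   70    5    4    1    0    2    3    0   -1   -2   -3   -4    2
```

View pics/topz.png

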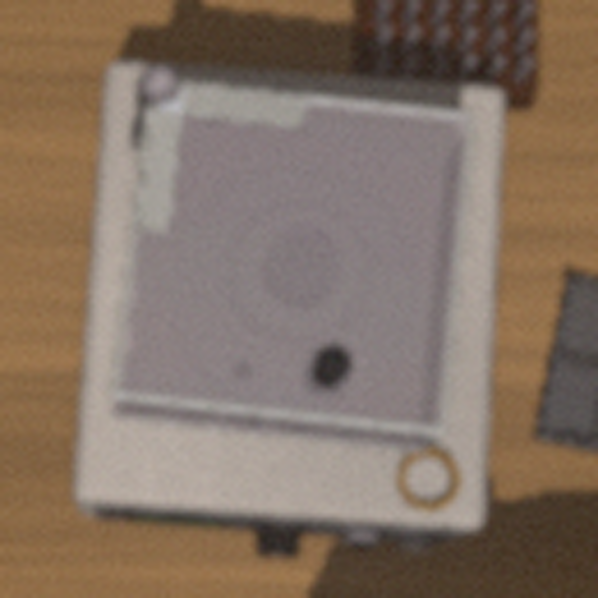

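View pics/scz.png

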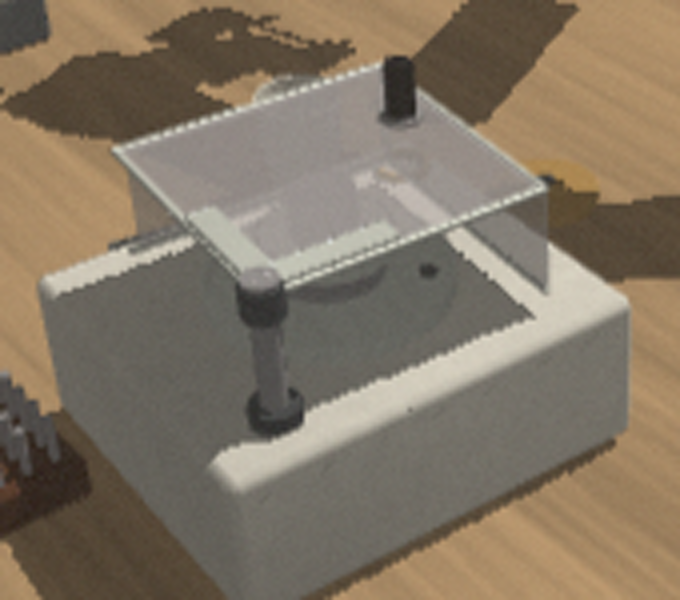

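```bash
python3 - <<'E'
from h import *
c=dict(np.load("pics/top0.npz")); s=dict(np.load("pics/scene0.npz"))
Z=lambda x,y:(x/4.6+235-.4,y/4.6+90-.4)
co=[plane(c,*Z(*p),.12)[:2] for p in [(107,65),(505,88),(487,530),(78,510)]]
for p in co: print(p)
print("center",np.mean(co,0))
e=[co[0]-co[3],co[1]-co[2]]; print("yaw x",[np.degrees(np.arctan2(a[1],a[0])) for a in e],[np.linalg.norm(a) for a in e])
e=[co[0]-co[1],co[3]-co[2]]; print("yaw y",[np.degrees(np.arctan2(-a[0],a[1])) for a in e],[np.linalg.norm(a) for a in e])
print("collar",plane(c,*Z(302,266),.197))
print("knob top",plane(c,*Z(330,366),.258))
print("knob scene", plane(s,398/4+110,62/4+140,.258))
print("hinge", plane(c,*Z(160,85),.226))
W=cloud(c); m=(W[...,2]>.24)&(np.abs(W[...,0]-.55)<.2)&(np.abs(W[...,1])<.3); print(m.sum(),W[m].mean(0))
m=(np.abs(W[...,2]-.12)<.008);m[:, :240]=0;m[:,360:]=0;m[:95]=0;m[215:]=0
print(cv2.minAreaRect(W[m][:,:2].astype(np.float32)))
# bystanders
for n,(u,v) in dict(tray=(367,168),tumbler=(385,205),ring=(327.5,193)).items(): print(n,W[v if isinstance(v,int) else int(v),int(u)])
E
```

```text
[0.7827575  0.02472948]
[ 0.77209686 -0.24172943]
[ 0.47505196 -0.22893094]
[0.48225154 0.03671821]
center [ 0.62803946 -0.10230317]
yaw x [np.float64(-2.284612272073975), np.float64(-2.467123749948976)] [np.float64(0.3007450071073393), np.float64(0.29732048642669595)]
yaw y [np.float64(-2.2911006535008243), np.float64(-1.5524412225296218)] [np.float64(0.2666720873539795), np.float64(0.2657466923802302)]
collar [ 0.62880894 -0.09998186  0.197     ]
knob top [ 0.55503665 -0.1109428   0.258     ]
knob scene [ 0.55734394 -0.10897888  0.258     ]
hinge [ 0.73266902 -0.00967005  0.226     ]
52 [ 0.55802234 -0.11393276  0.25724167]
((0.6333152055740356, -0.10266949236392975), (0.2698003351688385, 0.3003023564815521), 87.06977844238281)
tray [ 0.61029515 -0.33939132  0.00676947]
tumbler [ 0.48875205 -0.39702465  0.00588561]
ring [ 0.50963044 -0.18863819  0.12066943]
```

```bash
cat >> h.py <<'E'
from scipy.spatial.transform import Rotation as Ro
def go(st,pts,yaws=None,level=True):
    """world TCP targets + world tool-x angle (deg) -> tool-frame rows"""
    R=Ro.from_quat(st["eef_rot"]); M=R.as_matrix(); y0=np.degrees(np.arctan2(M[1,0],M[0,0]))
    print("t %.2f pos %s yaw %.1f w %.4f F %s T %s"%(st["time"],np.round(st["ee_pos"],4),y0,st["width"],np.round(st["ft_force"],1),np.round(st["torque"],2)))
    for i,p in enumerate(pts):
        d=R.inv().apply(np.array(p)-st["ee_pos"])*1000
        y=np.radians(y0 if yaws is None else yaws[i])
        T=np.array([[np.cos(y),np.sin(y),0],[np.sin(y),-np.cos(y),0],[0,0,-1.]])
        rv=np.degrees((R.inv()*Ro.from_matrix(T)).as_rotvec())
        print(i,"xyz",np.round(d,1),"rot",np.round(rv,1))
E
python3 - <<'E'
from h import *
from bench import r
k=np.array([.555,-.1115]);s0=np.array([.174,-.6])
go(r.read_state(),[[*(s0+(k-s0)*f),.30] for f in (.1,.2,.3,.4,.5,1)],[-74]*4+[-100]*2)
E
```

```text
t 0.15 pos [ 0.1744 -0.5999  0.23  ] yaw -73.8 w 0.0868 F [ 0.  -0.7  0. ] T [-0.    0.03  0.03]
0 xyz [-36.4 -49.8 -70. ] rot [-0.   0.1  0.2]
1 xyz [ -72.6 -100.1  -69.9] rot [-0.   0.1  0.2]
2 xyz [-108.9 -150.3  -69.9] rot [-0.   0.1  0.2]
3 xyz [-145.2 -200.5  -69.9] rot [-0.   0.1  0.2]
4 xyz [-181.5 -250.7  -69.8] rot [ 0.   0.1 26.2]
5 xyz [-362.9 -501.8  -69.6] rot [ 0.   0.1 26.2]
```

apply_moves([
  {"grip": 0, "xyz": [-10, -14, -45], "rotation": [0, 0, 5]},
  {"grip": 0, "xyz": [-45, -62, -70], "rotation": [0, 0, 10]},
  {"grip": 0, "xyz": [-80, -110, -70], "rotation": [0, 0, 16]},
  {"grip": 0, "xyz": [-115, -158, -70], "rotation": [0, 0, 21]},
  {"grip": 0, "xyz": [-150, -206, -70], "rotation": [0, 0, 26]},
], squeeze=15)

```text
time: 0.78
ee_pos: [0.3312, -0.3967, 0.3001]
eef_rot: [-0.643, 0.766, 0.0, 0.0]
ft_force: [1.1, 0.1, 0.2]
width: 0.087
```

```bash
python3 - <<'E'
from h import *
from bench import r
s=r.read_state(); print(s["joint_positions"].round(2))
go(s,[[.555,-.1115,.30]],[-100])
E
```

```text
[ 0.97  0.07 -0.19  1.62  0.01  1.45 -0.97]
t 0.78 pos [ 0.3312 -0.3967  0.3001] yaw -100.0 w 0.0870 F [1.1 0.1 0.2] T [-0.04 -0.03 -0.03]
0 xyz [-3.196e+02 -1.711e+02  2.000e-01] rot [0. 0. 0.]
```

apply_moves([
  {"grip": 0, "xyz": [-50, -27, 0], "rotation": [0, 0, 0]},
  {"grip": 0, "xyz": [-103, -55, 0], "rotation": [0, 0, 0]},
  {"grip": 0, "xyz": [-156, -83, 0], "rotation": [0, 0, 0]},
  {"grip": 0, "xyz": [-209, -112, 0], "rotation": [0, 0, 0]},
  {"grip": 0, "xyz": [-260, -139, 0], "rotation": [0, 0, 0]},
])

```text
time: 1.4
ee_pos: [0.5139, -0.1629, 0.3001]
eef_rot: [-0.643, 0.766, 0.0, 0.0]
ft_force: [0.6, -1.1, 0.2]
width: 0.087
```

```bash
python3 - <<'E'
from h import *
from bench import r,viewer
s=r.read_state(); print(s["joint_positions"].round(2))
go(s,[[.555,-.1115,.30]],[-100])
c=viewer.camera("wrist"); np.savez("pics/w1.npz",**c)
R,t,f,cx,cy=cam(c)
# project knob top guess
q=R@np.array([.555,-.1115,.258])+t; th=np.arctan2(np.hypot(q[0],q[1]),q[2]); ph=np.arctan2(q[1],q[0]); print("pred",cx+f*th*np.cos(ph),cy+f*th*np.sin(ph))
cv2.imwrite("pics/w1.png",c["img"])
E
```

```text
[ 0.64  0.14 -0.46  1.56  0.06  1.46 -1.57]
t 1.40 pos [ 0.5139 -0.1629  0.3001] yaw -100.0 w 0.0870 F [ 0.6 -1.1  0.2] T [-0.   -0.02 -0.01]
0 xyz [-57.7 -31.6   0.1] rot [0. 0. 0.]
pred 175.77717275534627 175.70884889223203
```

View pics/w1.png

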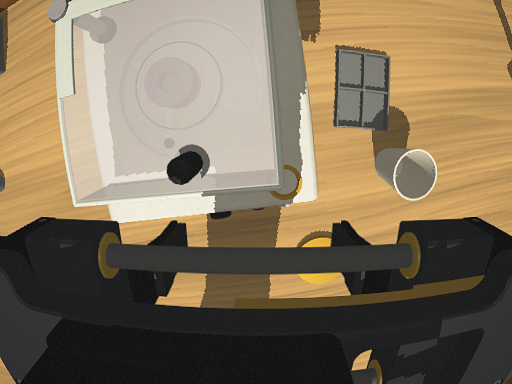

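```bash
python3 - <<'E'
from h import *
c=dict(np.load("pics/w1.npz")); g=c["img"].max(2)
m=(g<60); m[:140]=0;m[195:]=0;m[:,:150]=0;m[:,215:]=0
v,u=np.nonzero(m); print(u.min(),u.max(),v.min(),v.max())
for v in range(150,190,3): print(v,''.join('#' if a else '.' for a in m[v,160:215]))
for p in [(180,172),(181,171),(179,173)]: print(plane(c,*p,.258,True))
# range check
R,t,f,cx,cy=cam(c); print(c["range_z"][172,180],c["range_z"][174,176])
E
```

```text
167 202 151 184
150 .......................................................
153 .......................##############..................
156 ...................######################..............
159 .............#############################.............
162 ..........#################################............
165 ........##################################.............
168 .......##################################..............
171 .......################################................
174 ........############################...................
177 .........########################......................
180 ............##################.........................
183 ...............##########..............................
186 .......................................................
189 .......................................................
[ 0.55697075 -0.11511307  0.258     ]
[ 0.55751825 -0.11598065  0.258     ]
[ 0.55642218 -0.11424239  0.258     ]
0.19848737 0.19961885
```

```bash
python3 - <<'E'
from h import *
from bench import r
go(r.read_state(),[[.5565,-.113,.30],[.5565,-.113,.234]],[-100]*2)
E
```

```text
t 1.45 pos [ 0.5176 -0.1548  0.2999] yaw -99.5 w 0.0871 F [-0.1  7.  -0.9] T [ 0.54  0.05 -0.04]
0 xyz [-47.6 -31.5   0.2] rot [-0.   0.3  0.5]
1 xyz [-47.3 -31.5  66.2] rot [-0.   0.3  0.5]
```

apply_moves([
  {"grip": 0, "xyz": [-45, -30, 0], "rotation": [0, 0, 0]},
  {"grip": 0, "xyz": [-47, -31, 0], "rotation": [0, 0, 0]},
  {"grip": 0, "xyz": [-47, -31, 35], "rotation": [0, 0, 0]},
  {"grip": 0, "xyz": [-47, -31, 66], "rotation": [0, 0, 0]},
  {"grip": 60, "xyz": [-47, -31, 66], "rotation": [0, 0, 0]},
])

```text
time: 2.08
ee_pos: [0.5543, -0.1138, 0.232]
eef_rot: [-0.646, 0.763, 0.003, 0.0]
ft_force: [-0.3, -1.2, 0.6]
width: 0.0825
```

apply_moves([
  {"grip": 255, "xyz": [0, 0, 0], "rotation": [0, 0, 0]},
  {"grip": 255, "xyz": [0, 0, 0], "rotation": [0, 0, 0]},
  {"grip": 255, "xyz": [0, 0, 0], "rotation": [0, 0, 0]},
  {"grip": 255, "xyz": [0, 0, 0], "rotation": [0, 0, 0]},
  {"grip": 255, "xyz": [0, 0, 0], "rotation": [0, 0, 0]},
])

```text
time: 2.7
ee_pos: [0.5544, -0.1138, 0.2322]
eef_rot: [-0.646, 0.763, 0.003, 0.0]
ft_force: [0.9, 0.3, -0.7]
width: 0.0348
```

```bash
python3 - <<'E'
from h import *
from bench import r,viewer
c=viewer.camera("top"); cv2.imwrite("pics/t2.png",cv2.resize(c["img"][80:280,150:400],None,fx=3,fy=3)); 
c=viewer.camera("scene"); cv2.imwrite("pics/s2.png",cv2.resize(c["img"][100:300,80:340],None,fx=3,fy=3))
s=r.read_state()
h=np.array([.730,-.008]); a0=np.arctan2(s["ee_pos"][1]-h[1],s["ee_pos"][0]-h[0]); R0=np.hypot(*(s["ee_pos"][:2]-h)); print(np.degrees(a0),R0)
go(s,[[*(h+R0*np.array([np.cos(a0-d),np.sin(a0-d)])),s["ee_pos"][2]] for d in np.arange(1,12)*.15],[-100]*11)
E
```

```text
-148.93806210689652 0.20506091397458817
t 2.80 pos [ 0.5543 -0.1138  0.2321] yaw -99.5 w 0.0268 F [-0.7 -0.5 -0.6] T [ 0.03 -0.01 -0.04]
0 xyz [-24.8  18.2   0.2] rot [0.2 0.3 0.5]
1 xyz [-52.   32.4   0.4] rot [0.2 0.3 0.5]
2 xyz [-81.   42.5   0.5] rot [0.2 0.3 0.5]
3 xyz [-111.3   48.1    0.7] rot [0.2 0.3 0.5]
4 xyz [-142.    49.1    0.8] rot [0.2 0.3 0.5]
5 xyz [-172.5   45.5    1. ] rot [0.2 0.3 0.5]
6 xyz [-202.1   37.4    1.1] rot [0.2 0.3 0.5]
7 xyz [-230.2   24.9    1.1] rot [0.2 0.3 0.5]
8 xyz [-256.1    8.4    1.2] rot [0.2 0.3 0.5]
9 xyz [-279.3  -11.8    1.2] rot [0.2 0.3 0.5]
10 xyz [-299.2  -35.2    1.2] rot [0.2 0.3 0.5]
```

View pics/s2.png

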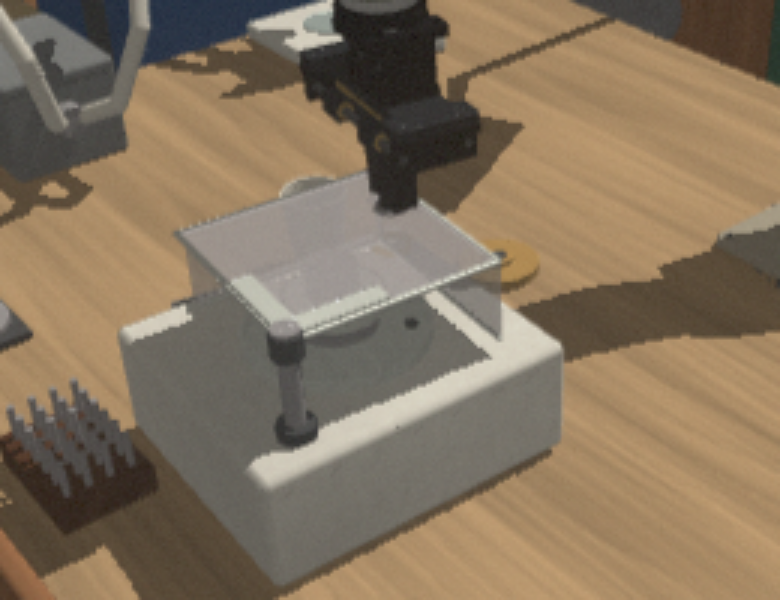

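Gripper is over the knob, still closing (27 mm). Finish the closing and begin the swing.

apply_moves([
  {"grip": 255, "xyz": [0, 0, 0], "rotation": [0, 0, 0]},
  {"grip": 255, "xyz": [0, 0, 0], "rotation": [0, 0, 0]},
  {"grip": 255, "xyz": [-8, 6, 0], "rotation": [0, 0, 0]},
  {"grip": 255, "xyz": [-16, 12, 0], "rotation": [0, 0, 0]},
  {"grip": 255, "xyz": [-25, 18, 0], "rotation": [0, 0, 0]},
])

```text
time: 3.42
ee_pos: [0.5395, -0.0862, 0.232]
eef_rot: [-0.646, 0.763, 0.003, -0.001]
ft_force: [-3.7, -3.8, 0.3]
width: 0.0197
```

```bash
cat > sw.py <<'E'
from h import *
from bench import r
s=r.read_state(); print(s["joint_positions"].round(2))
h=np.array([.730,-.008]); a0=np.arctan2(s["ee_pos"][1]-h[1],s["ee_pos"][0]-h[0]); R0=np.hypot(*(s["ee_pos"][:2]-h)); print(np.degrees(a0),R0)
go(s,[[*(h+.204*np.array([np.cos(a0-d),np.sin(a0-d)])),.232] for d in np.arange(1,6)*.12],[-100]*5)
E
python3 sw.py
```

```text
[ 0.53  0.2  -0.52  1.64  0.1   1.33 -1.74]
-157.69412906166787 0.2059057938927481
t 3.42 pos [ 0.5395 -0.0862  0.232 ] yaw -99.5 w 0.0197 F [-3.7 -3.8  0.3] T [-1.02  0.83 -0.24]
0 xyz [-22.5  10.    0.2] rot [0.3 0.2 0.5]
1 xyz [-45.3  19.    0.3] rot [0.3 0.2 0.5]
2 xyz [-69.   25.2   0.4] rot [0.3 0.2 0.5]
3 xyz [-93.2  28.5   0.5] rot [0.3 0.2 0.5]
4 xyz [-117.7   28.9    0.6] rot [0.3 0.2 0.5]
```

apply_moves([
  {"grip": 255, "xyz": [-22, 10, 0], "rotation": [0, 0, 0]},
  {"grip": 255, "xyz": [-45, 19, 0], "rotation": [0, 0, 0]},
  {"grip": 255, "xyz": [-69, 25, 0], "rotation": [0, 0, 0]},
  {"grip": 255, "xyz": [-93, 28, 0], "rotation": [0, 0, 0]},
  {"grip": 255, "xyz": [-117, 29, 0], "rotation": [0, 0, 0]},
])

```text
time: 4.05
ee_pos: [0.529, 0.0351, 0.2319]
eef_rot: [-0.646, 0.763, 0.004, -0.001]
ft_force: [3.0, -3.3, -6.0]
width: 0.0194
```

```bash
python3 sw.py
```

```text
[ 0.4   0.18 -0.61  1.68  0.1   1.33 -1.96]
167.8841877732221 0.20556803396181506
t 4.05 pos [0.529  0.0351 0.2319] yaw -99.5 w 0.0194 F [ 3.  -3.3 -6. ] T [-0.65 -0.56 -0.23]
0 xyz [-24.3  -4.1  -0.1] rot [0.4 0.1 0.5]
1 xyz [-48.1  -9.6  -0. ] rot [0.4 0.1 0.5]
2 xyz [-71.1 -17.9  -0. ] rot [0.4 0.1 0.5]
3 xyz [-93.  -28.9  -0.1] rot [0.4 0.1 0.5]
4 xyz [-1.134e+02 -4.240e+01 -1.000e-01] rot [0.4 0.1 0.5]
```

apply_moves([
  {"grip": 255, "xyz": [-24, -4, 0], "rotation": [0, 0, 0]},
  {"grip": 255, "xyz": [-48, -10, 0], "rotation": [0, 0, 0]},
  {"grip": 255, "xyz": [-71, -18, 0], "rotation": [0, 0, 0]},
  {"grip": 255, "xyz": [-93, -29, 0], "rotation": [0, 0, 0]},
  {"grip": 255, "xyz": [-113, -42, 0], "rotation": [0, 0, 0]},
])

```text
time: 4.68
ee_pos: [0.5885, 0.1409, 0.2317]
eef_rot: [-0.646, 0.763, 0.004, -0.002]
ft_force: [-0.5, -2.9, 0.8]
width: 0.0196
```

```bash
python3 sw.py
```

```text
[ 0.2   0.36 -0.65  1.48  0.21  1.38 -2.2 ]
133.55088217841177 0.20540277795775866
t 4.67 pos [0.5885 0.1409 0.2317] yaw -99.5 w 0.0196 F [-0.5 -2.9  0.8] T [-0.77  0.13 -0.18]
0 xyz [-17.8 -17.   -0.4] rot [0.5 0.1 0.5]
1 xyz [-34.4 -35.   -0.5] rot [0.5 0.1 0.5]
2 xyz [-48.7 -54.8  -0.7] rot [0.5 0.1 0.5]
3 xyz [-60.6 -76.2  -0.8] rot [0.5 0.1 0.5]
4 xyz [-69.8 -98.9  -1. ] rot [0.5 0.1 0.5]
```

apply_moves([
  {"grip": 255, "xyz": [-18, -17, 0], "rotation": [0, 0, 0]},
  {"grip": 255, "xyz": [-34, -35, 0], "rotation": [0, 0, 0]},
  {"grip": 255, "xyz": [-38, -40, 0], "rotation": [0, 0, 0]},
  {"grip": 255, "xyz": [-38, -40, 0], "rotation": [0, 0, 0]},
  {"grip": 255, "xyz": [-38, -40, 0], "rotation": [0, 0, 0]},
])

```text
time: 5.3
ee_pos: [0.6333, 0.1727, 0.2315]
eef_rot: [-0.647, 0.763, 0.004, -0.002]
ft_force: [-1.1, 2.8, 0.1]
width: 0.0198
```

```bash
python3 sw.py; python3 - <<'E'
from h import *
from bench import r,viewer
c=viewer.camera("top"); np.savez("pics/t3.npz",**c); cv2.imwrite("pics/t3.png",cv2.resize(c["img"][80:280,150:400],None,fx=3,fy=3)) 
E
```

```text
[ 0.11  0.48 -0.63  1.33  0.27  1.42 -2.24]
118.16109767707482 0.20495189822547427
t 5.30 pos [0.6333 0.1727 0.2315] yaw -99.4 w 0.0198 F [-1.1  2.8  0.1] T [ 0.73  0.22 -0.05]
0 xyz [-13.  -20.8  -0.6] rot [0.5 0.2 0.6]
1 xyz [-24.2 -42.6  -0.8] rot [0.5 0.2 0.6]
2 xyz [-32.7 -65.5  -1. ] rot [0.5 0.2 0.6]
3 xyz [-38.4 -89.3  -1.2] rot [0.5 0.2 0.6]
4 xyz [ -41.2 -113.6   -1.4] rot [0.5 0.2 0.6]
```

View pics/t3.png

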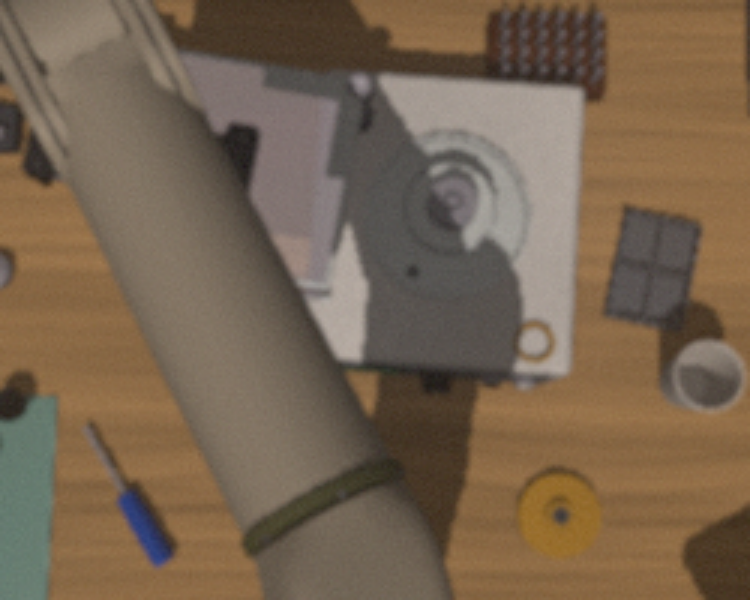

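apply_moves([
  {"grip": 0, "xyz": [0, 0, 0], "rotation": [0, 0, 0]},
  {"grip": 0, "xyz": [0, 0, 0], "rotation": [0, 0, 0]},
  {"grip": 0, "xyz": [0, 0, 0], "rotation": [0, 0, 0]},
  {"grip": 0, "xyz": [0, 0, -30], "rotation": [0, 0, 0]},
  {"grip": 0, "xyz": [0, 0, -70], "rotation": [0, 0, 0]},
])

```text
time: 5.98
ee_pos: [0.6335, 0.1718, 0.3014]
eef_rot: [-0.647, 0.763, 0.005, -0.003]
ft_force: [1.1, -0.4, 0.0]
width: 0.0613
```

```bash
python3 - <<'E'
from h import *
from bench import r
c=dict(np.load("pics/t3.npz"))
print("collar",plane(c,452/3+150-.3,200/3+80-.3,.197))
im=c["img"][100:190,260:340]; cv2.imwrite("pics/t3z.png",cv2.resize(im,None,fx=6,fy=6,interpolation=cv2.INTER_CUBIC))
s=r.read_state(); print(s["joint_positions"].round(2))
go(s,[[.629,-.101,.30]],[-60])
E
```

```text
collar [ 0.63189378 -0.10027681  0.197     ]
[ 0.1   0.46 -0.64  1.21  0.26  1.56 -2.23]
t 5.97 pos [0.6335 0.1718 0.3014] yaw -99.4 w 0.0613 F [ 1.1 -0.4  0. ] T [ 0.08 -0.05  0.01]
0 xyz [269.9 -40.2   0.6] rot [  0.6   0.3 -39.4]
```

View pics/t3z.png

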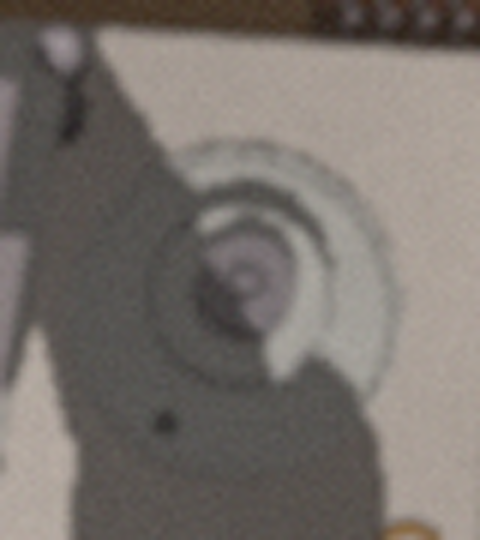

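apply_moves([
  {"grip": 0, "xyz": [50, -8, 0], "rotation": [0, 0, -10]},
  {"grip": 0, "xyz": [105, -16, 0], "rotation": [0, 0, -20]},
  {"grip": 0, "xyz": [160, -24, 0], "rotation": [0, 0, -30]},
  {"grip": 0, "xyz": [215, -32, 0], "rotation": [0, 0, -40]},
  {"grip": 0, "xyz": [268, -41, 0], "rotation": [0, 0, -50]},
])

```text
time: 6.6
ee_pos: [0.6297, -0.1016, 0.3007]
eef_rot: [0.909, -0.416, -0.005, 0.001]
ft_force: [-0.0, 0.7, -0.9]
width: 0.0872
```

apply_moves([
  {"grip": 0, "xyz": [0, 0, 0], "rotation": [0, 0, -10]},
  {"grip": 0, "xyz": [0, 0, 0], "rotation": [0, 0, -20]},
  {"grip": 0, "xyz": [0, 0, 0], "rotation": [0, 0, -30]},
  {"grip": 0, "xyz": [0, 0, 0], "rotation": [0, 0, -40]},
  {"grip": 0, "xyz": [0, 0, 0], "rotation": [0, 0, -50]},
])

```text
time: 7.22
ee_pos: [0.6297, -0.1018, 0.3007]
eef_rot: [1.0, 0.01, -0.005, -0.001]
ft_force: [-1.2, 0.1, -1.2]
width: 0.0871
```

```bash
python3 - <<'E'
from h import *
from bench import r,viewer
s=r.read_state(); print(s["joint_positions"].round(2))
go(s,[[.631,-.1005,.30]],[40])
c=viewer.camera("wrist"); np.savez("pics/w4.npz",**c)
R,t,f,cx,cy=cam(c)
q=R@np.array([.631,-.1005,.197])+t; th=np.arctan2(np.hypot(q[0],q[1]),q[2]); ph=np.arctan2(q[1],q[0]); print("pred",cx+f*th*np.cos(ph),cy+f*th*np.sin(ph))
cv2.imwrite("pics/w4.png",c["img"])
c=viewer.camera("top"); cv2.imwrite("pics/t4.png",cv2.resize(c["img"][80:280,150:400],None,fx=3,fy=3)) 
E
```

```text
[ 0.67  0.46 -0.84  1.26  0.34  1.57 -0.1 ]
t 7.22 pos [ 0.6297 -0.1018  0.3007] yaw 1.2 w 0.0871 F [-1.2  0.1 -1.2] T [-0.02 -0.06  0.01]
0 xyz [ 1.3 -1.3  0.7] rot [ -0.4   0.5 -38.8]
pred 261.0401616346553 194.9254053950268
```

View pics/w4.png

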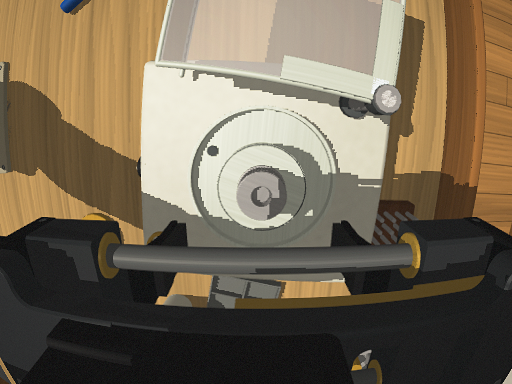

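View pics/t4.png

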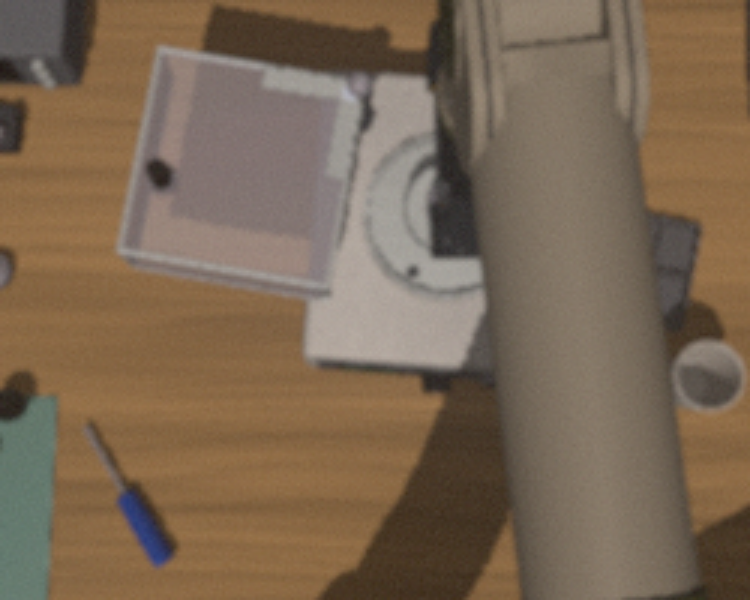

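apply_moves([
  {"grip": 0, "xyz": [1.3, -1.3, 0], "rotation": [-0.4, 0.4, -10]},
  {"grip": 0, "xyz": [1.3, -1.3, 20], "rotation": [-0.4, 0.4, -20]},
  {"grip": 0, "xyz": [1.3, -1.3, 55], "rotation": [-0.4, 0.5, -30]},
  {"grip": 0, "xyz": [1.3, -1.3, 90], "rotation": [-0.4, 0.5, -39]},
  {"grip": 0, "xyz": [1.3, -1.3, 112], "rotation": [-0.4, 0.5, -39]},
])

```text
time: 7.95
ee_pos: [0.6292, -0.1007, 0.1867]
eef_rot: [0.94, 0.34, -0.001, -0.0]
ft_force: [0.4, -0.1, 0.8]
width: 0.0869
```

```bash
python3 - <<'E'
from h import *
from bench import r,viewer
s=r.read_state(); print(s["joint_positions"].round(2))
go(s,[[.631,-.1005,.181]],[40])
E
```

```text
[ 0.75  0.55 -0.94  1.45  0.45  1.37  0.49]
t 7.95 pos [ 0.6292 -0.1007  0.1867] yaw 39.8 w 0.0869 F [ 0.4 -0.1  0.8] T [ 0.03 -0.14  0.01]
0 xyz [1.5 1.1 5.7] rot [-0.1  0.1 -0.2]
```

apply_moves([
  {"grip": 100, "xyz": [1.5, 1.1, 6], "rotation": [0, 0, 0]},
  {"grip": 255, "xyz": [1.5, 1.1, 6], "rotation": [0, 0, 0]},
  {"grip": 255, "xyz": [1.5, 1.1, 6], "rotation": [0, 0, 0]},
  {"grip": 255, "xyz": [1.5, 1.1, 6], "rotation": [0, 0, 0]},
  {"grip": 255, "xyz": [1.5, 1.1, 6], "rotation": [0, 0, 0]},
], squeeze=30)

```text
time: 8.57
ee_pos: [0.631, -0.1008, 0.1812]
eef_rot: [0.94, 0.34, -0.001, 0.0]
ft_force: [0.2, 0.9, 2.7]
width: 0.0456
```

apply_moves([
  {"grip": 255, "xyz": [0, 0, 0], "rotation": [0, 0, 0]},
  {"grip": 255, "xyz": [0, 0, 0], "rotation": [0, 0, 0]},
  {"grip": 255, "xyz": [0, 0, 0], "rotation": [0, 0, 0]},
])

```text
time: 8.95
ee_pos: [0.631, -0.1008, 0.1813]
eef_rot: [0.94, 0.34, -0.001, 0.0]
ft_force: [-0.5, -0.5, 0.7]
width: 0.0457
```

```bash
python3 - <<'E'
from h import *
from bench import r,viewer
s=r.read_state(); print(s["joint_positions"].round(2))
go(s,[[.631,-.1005,.181]],[40])
E
```

```text
[ 0.75  0.56 -0.93  1.45  0.45  1.36  0.49]
t 8.95 pos [ 0.631  -0.1008  0.1813] yaw 39.8 w 0.0457 F [-0.5 -0.5  0.7] T [-0.05 -0.04  0.01]
0 xyz [ 0.2 -0.3  0.3] rot [-0.   0.1 -0.2]
```

apply_moves([
  {"grip": 255, "xyz": [0, 0, 1], "rotation": [0, 0, 3]},
  {"grip": 255, "xyz": [0, 0, 1], "rotation": [0, 0, 7]},
  {"grip": 255, "xyz": [0, 0, 1], "rotation": [0, 0, 11]},
  {"grip": 255, "xyz": [0, 0, 1], "rotation": [0, 0, 15]},
])

```text
time: 9.45
ee_pos: [0.6314, -0.101, 0.1811]
eef_rot: [0.977, 0.213, -0.0, 0.001]
ft_force: [-0.9, -1.1, 6.0]
width: 0.046
```

```bash
cat > st.py <<'E'
from h import *
from bench import r
go(r.read_state(),[[.631,-.1005,.181]])
E
python3 st.py
```

```text
t 9.45 pos [ 0.6314 -0.101   0.1811] yaw 24.6 w 0.0460 F [-0.9 -1.1  6. ] T [-0.21  0.13  0.07]
0 xyz [-0.2 -0.6  0.1] rot [0.1 0.  0. ]
```

apply_moves([
  {"grip": 255, "xyz": [0, 0, 1.2], "rotation": [0, 0, 4]},
  {"grip": 255, "xyz": [0, 0, 1.2], "rotation": [0, 0, 8]},
  {"grip": 255, "xyz": [0, 0, 1.2], "rotation": [0, 0, 12]},
  {"grip": 255, "xyz": [0, 0, 1.2], "rotation": [0, 0, 16]},
  {"grip": 255, "xyz": [0, 0, 1.2], "rotation": [0, 0, 20]},
])

```text
time: 10.07
ee_pos: [0.6317, -0.1012, 0.1809]
eef_rot: [0.999, 0.039, 0.0, 0.001]
ft_force: [-1.4, -1.6, 6.3]
width: 0.0456
```

```bash
python3 st.py
```

```text
t 10.07 pos [ 0.6317 -0.1012  0.1809] yaw 4.5 w 0.0456 F [-1.4 -1.6  6.3] T [-0.17  0.37  0.05]
0 xyz [-0.6 -0.7 -0.1] rot [ 0.1 -0.  -0. ]
```

apply_moves([
  {"grip": 255, "xyz": [-0.2, -0.3, 1], "rotation": [0, 0, 4]},
  {"grip": 255, "xyz": [-0.2, -0.3, 1], "rotation": [0, 0, 8]},
  {"grip": 255, "xyz": [-0.2, -0.3, 1], "rotation": [0, 0, 12]},
  {"grip": 255, "xyz": [-0.2, -0.3, 1], "rotation": [0, 0, 16]},
  {"grip": 255, "xyz": [-0.2, -0.3, 1], "rotation": [0, 0, 20]},
])

```text
time: 10.7
ee_pos: [0.6318, -0.1011, 0.1811]
eef_rot: [0.991, -0.136, 0.001, 0.001]
ft_force: [-2.7, -1.3, 6.2]
width: 0.0461
```

```bash
python3 st.py
```

```text
t 10.70 pos [ 0.6318 -0.1011  0.1811] yaw -15.6 w 0.0461 F [-2.7 -1.3  6.2] T [-0.22  0.37  0.08]
0 xyz [-1.  -0.4  0.1] rot [ 0.1 -0.2 -0. ]
```

apply_moves([
  {"grip": 255, "xyz": [-0.2, 0, 1], "rotation": [0, 0, 4]},
  {"grip": 255, "xyz": [-0.2, 0, 1], "rotation": [0, 0, 8]},
  {"grip": 255, "xyz": [-0.2, 0, 1], "rotation": [0, 0, 12]},
  {"grip": 255, "xyz": [-0.2, 0, 1], "rotation": [0, 0, 16]},
  {"grip": 255, "xyz": [-0.2, 0, 1], "rotation": [0, 0, 20]},
])

```text
time: 11.32
ee_pos: [0.6316, -0.1012, 0.1798]
eef_rot: [0.952, -0.307, 0.001, 0.001]
ft_force: [-0.2, 0.2, -2.1]
width: 0.0457
```

```bash
python3 st.py
```

```text
t 11.32 pos [ 0.6316 -0.1012  0.1798] yaw -35.8 w 0.0457 F [-0.2  0.2 -2.1] T [-0.22 -0.18  0.02]
0 xyz [-0.9 -0.2 -1.2] rot [ 0.1 -0.2 -0. ]
```

apply_moves([
  {"grip": 255, "xyz": [0, 0, 1.5], "rotation": [0, 0, 0]},
  {"grip": 255, "xyz": [0, 0, 3], "rotation": [0, 0, 0]},
  {"grip": 255, "xyz": [0, 0, 4.5], "rotation": [0, 0, 0]},
  {"grip": 255, "xyz": [0, 0, 4.5], "rotation": [0, 0, 0]},
])

```text
time: 11.82
ee_pos: [0.6321, -0.1012, 0.1782]
eef_rot: [0.952, -0.307, 0.003, 0.001]
ft_force: [-7.5, 0.2, 20.2]
width: 0.0458
```

```bash
python3 st.py
```

```text
t 11.82 pos [ 0.6321 -0.1012  0.1782] yaw -35.7 w 0.0458 F [-7.5  0.2 20.2] T [-0.06  1.83 -0.31]
0 xyz [-1.3  0.1 -2.8] rot [ 0.  -0.3 -0. ]
```

apply_moves([
  {"grip": 255, "xyz": [-0.5, 0, -1], "rotation": [0, 0, 0]},
  {"grip": 255, "xyz": [-0.5, 0, -0.5], "rotation": [0, 0, 2]},
  {"grip": 255, "xyz": [-0.5, 0, 0.5], "rotation": [0, 0, 4]},
  {"grip": 255, "xyz": [-0.5, 0, 1], "rotation": [0, 0, 5]},
])

```text
time: 12.32
ee_pos: [0.6318, -0.1011, 0.177]
eef_rot: [0.937, -0.349, 0.003, 0.001]
ft_force: [0.0, -1.1, -0.3]
width: 0.0462
```

```bash
python3 st.py; python3 - <<'E'
from h import *
from bench import viewer
c=viewer.camera("scene"); np.savez("pics/s5.npz",**c); cv2.imwrite("pics/s5.png",cv2.resize(c["img"][140:270,110:270],None,fx=4.6,fy=4.6,interpolation=cv2.INTER_CUBIC))
E
```

```text
t 12.32 pos [ 0.6318 -0.1011  0.177 ] yaw -40.8 w 0.0462 F [ 0.  -1.1 -0.3] T [-0.49 -0.27 -0.07]
0 xyz [-1.   0.1 -4. ] rot [ 0.  -0.3 -0. ]
```

View pics/s5.png

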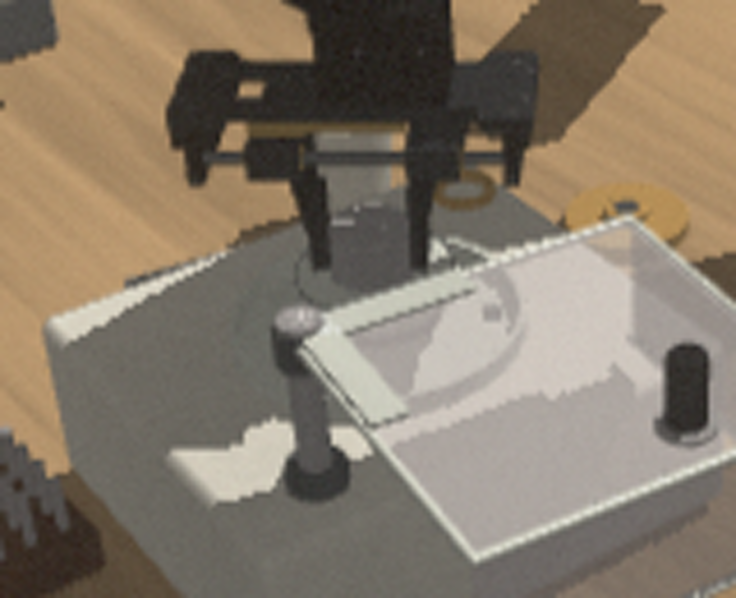

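apply_moves([
  {"grip": 255, "xyz": [0, 0, 1], "rotation": [0, 0, 1]},
  {"grip": 255, "xyz": [0, 0, 2], "rotation": [0, 0, 2]},
  {"grip": 255, "xyz": [0, 0, 3], "rotation": [0, 0, 3]},
  {"grip": 255, "xyz": [0, 0, 3.5], "rotation": [0, 0, 3]},
])

```text
time: 12.88
ee_pos: [0.6315, -0.1009, 0.1735]
eef_rot: [0.928, -0.373, 0.002, 0.001]
ft_force: [-4.9, -0.4, 4.4]
width: 0.046
```

```bash
python3 st.py
```

```text
t 12.88 pos [ 0.6315 -0.1009  0.1735] yaw -43.8 w 0.0460 F [-4.9 -0.4  4.4] T [-0.15  0.97  0.08]
0 xyz [-0.6  0.  -7.6] rot [ 0.  -0.3 -0. ]
```

apply_moves([
  {"grip": 255, "xyz": [-0.3, 0.3, 1], "rotation": [0, 0, 0]},
  {"grip": 255, "xyz": [-0.3, 0.3, 2.5], "rotation": [0, 0, 0]},
  {"grip": 255, "xyz": [-0.3, 0.3, 4], "rotation": [0, 0, 0]},
  {"grip": 255, "xyz": [-0.3, 0.3, 5], "rotation": [0, 0, 0]},
], squeeze=50)

```text
time: 13.38
ee_pos: [0.6314, -0.1009, 0.1705]
eef_rot: [0.928, -0.373, 0.003, 0.001]
ft_force: [-11.4, -1.0, 22.6]
width: 0.0455
```

```bash
python3 st.py
```

```text
t 13.38 pos [ 0.6314 -0.1009  0.1705] yaw -43.8 w 0.0455 F [-11.4  -1.   22.6] T [-0.28  2.2   0.03]
0 xyz [ -0.5  -0.  -10.5] rot [-0.  -0.4  0. ]
```

apply_moves([
  {"grip": 255, "xyz": [-0.9, 0.8, 2.5], "rotation": [0, 0.4, 0]},
  {"grip": 255, "xyz": [-0.9, 0.8, 3], "rotation": [0, 0.4, 0]},
  {"grip": 255, "xyz": [-0.9, 0.8, 3], "rotation": [0, 0.4, 0]},
])

```text
time: 13.75
ee_pos: [0.6312, -0.1009, 0.1703]
eef_rot: [0.928, -0.373, 0.008, 0.002]
ft_force: [-7.4, -2.1, 20.9]
width: 0.0453
```

```bash
python3 st.py; python3 - <<'E'
from h import *
from bench import viewer
c=viewer.camera("wrist"); np.savez("pics/w6.npz",**c); cv2.imwrite("pics/w6.png",cv2.resize(c["img"][120:260,160:360],None,fx=4,fy=4,interpolation=cv2.INTER_CUBIC))
c=viewer.camera("scene"); np.savez("pics/s6.npz",**c); cv2.imwrite("pics/s6.png",cv2.resize(c["img"][170:220,165:225],None,fx=12,fy=12,interpolation=cv2.INTER_CUBIC))
s0=dict(np.load("pics/s5.npz"));cv2.imwrite("pics/s5z.png",cv2.resize(s0["img"][170:220,165:225],None,fx=12,fy=12,interpolation=cv2.INTER_CUBIC))
E
python3 st.py
```

```text
t 13.75 pos [ 0.6312 -0.1009  0.1703] yaw -43.8 w 0.0453 F [-7.4 -2.1 20.9] T [-0.11  1.79  0.07]
0 xyz [ -0.2  -0.1 -10.7] rot [-0.1 -1.   0. ]
t 13.85 pos [ 0.6312 -0.1009  0.1703] yaw -43.8 w 0.0460 F [-7.  -0.5 21. ] T [0.01 1.78 0.08]
0 xyz [ -0.2  -0.2 -10.7] rot [-0.1 -1.   0. ]
```

View pics/w6.png

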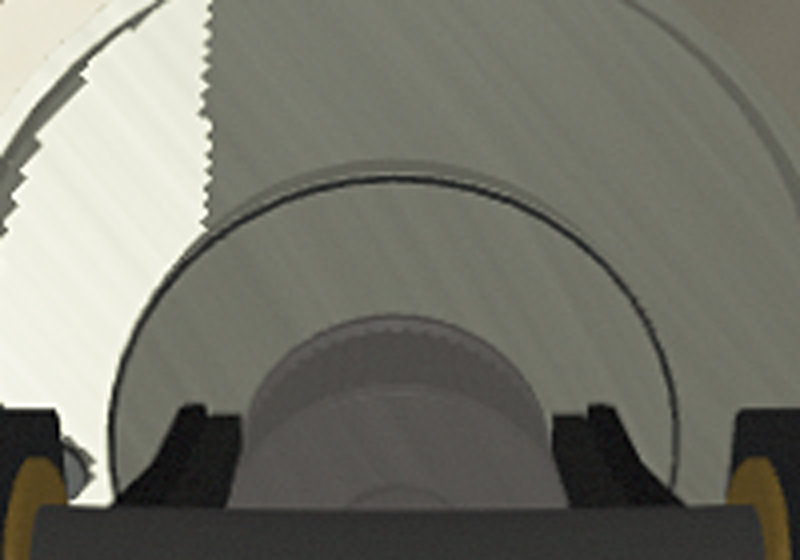

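View pics/s6.png

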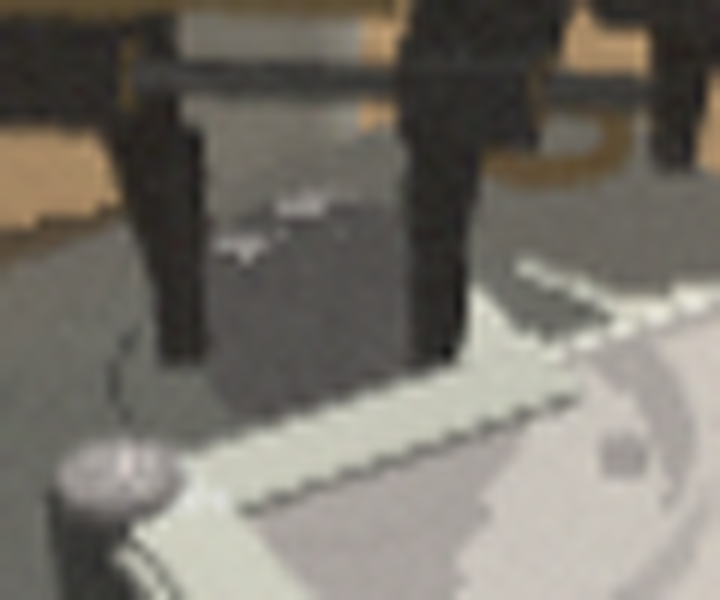

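```bash
python3 - <<'E'
from h import *
def wz(fn,boxes):
    c=dict(np.load(fn)); R,t,f,cx,cy=cam(c); Z=c["range_z"].astype(float)
    v,u=np.mgrid[:Z.shape[0],:Z.shape[1]]; dx,dy=u-cx,v-cy; rr=np.hypot(dx,dy)+1e-9
    th=rr/f; k=np.tan(th)/rr
    W=(np.stack([dx*k*Z,dy*k*Z,Z],-1)-t)@R
    for n,(cxy,r0,r1) in boxes.items():
        d=np.hypot(W[...,0]-cxy[0],W[...,1]-cxy[1]); m=(d>r0)&(d<r1)&(Z>0)
        if n!='house': m&=(W[...,2]<.2)&(W[...,2]>.1)
        z=W[m][:,2]; print(fn,n,m.sum(),np.median(z).round(4),np.percentile(z,[10,90]).round(4))
b=dict(collar=((.631,-.101),.013,.020),disc=((.631,-.101),.029,.042),pan=((.631,-.101),.055,.075),pilot=((.631,-.101),0,.007))
wz("pics/w4.npz",b); wz("pics/w6.npz",b)
E
```

```text
pics/w4.npz collar 858 0.1972 [0.1963 0.198 ]
pics/w4.npz disc 2573 0.1672 [0.1662 0.168 ]
pics/w4.npz pan 5336 0.1231 [0.1221 0.1242]
pics/w4.npz pilot 174 0.1884 [0.1875 0.1893]
pics/w6.npz collar 1600 0.1864 [0.1857 0.1871]
pics/w6.npz disc 4401 0.1564 [0.1556 0.174 ]
pics/w6.npz pan 9204 0.1231 [0.1222 0.124 ]
  return _methods._mean(a, axis=axis, dtype=dtype,
  ret = ret.dtype.type(ret / rcount)
Traceback (most recent call last):
IndexError: index -1 is out of bounds for axis 0 with size 0
```

```bash
python3 - <<'E'
from h import *
from bench import r,viewer
print(r.read_state()["joint_vel"].round(4)); print(r.close_job())
E
```

```text
[ 0.0016  0.0004  0.0007 -0.0013 -0.0004 -0.0007 -0.0001]
the job is handed in; nothing more can be done
None
```

The lap is pressed home on the spindle with the gripper still holding it, the guard is open, and I handed the job in at about 13.9 s. The hand-in reports no verdict.

- **Guard:** I gripped its knob and swung it about 1.62 rad from where it started. The top view afterwards shows it standing open over the +y side.
- **Turning the lap:** I turned it clockwise by the collar under light push. After about 75–85° the keyway fell over the pin. On the way down it caught once, 3 mm into the drop at about 20 N. Backing off slightly and turning about 5° further freed it.
- **Pressing home:** I pushed it down against the spring with the grip set to 50 N.

Last checks:
- **Height:** the collar and disc are 10.8 mm lower than at the start, by depth in the wrist camera, against 11 mm expected. The disc's underside works out about 0.4 mm above the seat.
- **Push and rest:** the push is steady at 21 N and the joints are at rest.
- **Sideways load:** about 7 N along x remained against the pilot. I reduced it from 11 N but did not get rid of it.
- **Not checked:**
  - The pilot end standing 2 mm proud of the collar could not be confirmed, because the gripper hid it from the wrist camera.
  - I did not measure the bystanders again at the end. Nothing I did came near them, and those visible in the later pictures looked undisturbed.

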